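# Hang the rinse mug on the hook stand

## Task

Hang the white mug by its handle on the hook of the steel stand: thread the handle over the upturned end of the hook from the front, let the mug down until the handle bears on the hook, and only then let go, so that it hangs there freely and still. The hook can be set to any height, so feel for it gently: do not ram the stand, and leave the other things on the shelf where they are.

Things in the scene. Friction and masses are not known exactly. Their poses are not given: they have to be found in the camera images.
- mug: White mug, upright, 0.1-0.2 kg: round body 64 mm wide, 95 mm tall, walls 3.5 mm. Handle on its +y side: round bar 8 mm thick in the y-z plane, reaching 64 mm from the axis, 10 to 90 mm above the underside. Origin: centre of the underside; z up through the mouth; x passes through the handle's opening. Let go on the hook, it drops into a slant, mouth upward, its side against the hook.
- mug_loop (a point): Middle of the opening of the mug's handle: 44 mm from the mug's axis along its +y, 45 mm above the underside. The opening is 24 mm wide (mug y, from the wall at 32 mm to the bar at 56 mm); its floor is level at 18 mm, its roof slopes up outwards, from 66 mm at the wall to 79 mm at the outer bar (73 mm in the middle). Axes as the mug's.
- stand: Steel stand, fixed to the shelf: round foot 110 mm wide, 12 mm thick; upright tube 18 mm thick (collar 24 mm) up to 125 mm; out of it telescopes a 12 mm tube that ends in the hook, which points to the stand's -x. Origin: centre of the foot's underside, z up. The telescope is stiff (about 80 N to slide it): it carries the mug or a 10 N touch without moving.
- under_hook (a point): Point at shelf level, below the middle of the hook (stand x = -55 mm, y = 0). The hook is a level blade on edge, 8 mm thick, 28 mm tall, reaching 102 mm from the upright; its end turns up: at stand x = -110 mm (outermost -114) its top is 9 mm above the blade's top edge. That edge is 144 to 234 mm above the shelf, new each time, given by no reading: it must be seen or felt.
- jar: Bystander: a closed white plastic jar with twist cap, 60 mm wide, 70 mm tall. Origin: under its middle.
- tumbler: Bystander: a white plastic tumbler WITHOUT a handle, 66 mm wide, 85 mm tall. Origin: under its middle.
- key: Bystander: a steel key lying flat, green silicone cover on its head, about 66 mm long, 9 mm thick. Origin: under the middle of its cover.
- brush: Bystander: a wooden hairbrush lying flat, bristles up, 215 mm long, 60 mm wide, 31 mm tall, handle towards its -x. Origin: under its middle.
- remote: Bystander: a black remote control lying flat, 150 x 42 x 18 mm, long axis x. Origin: under its middle.
- acrylic: Bystander: a clear acrylic cube of 45 mm. Origin: under its middle.
There are look-alikes about, which are no part of the job. What is meant by the stand is not orange, and is the larger of those in its own colour.

How it is judged:
On the way, in this order (a step that is already met when the one before it is completed fails the run):
1. the mug is lifted clear of the shelf in the gripper (height (world z) of mug above 0.04 m and contact force between the fingers and mug above 1 N and contact force between mug and stand below 0.05 N), for 0.2 s.
2. still held by the gripper, the mug has its handle over the hook and bears on it (contact force between the fingers and mug above 1 N and contact force between mug and stand above 0.3 N and x of mug_loop in the frame of stand between -0.112 and -0.005 m and y of mug_loop in the frame of stand between -0.03 and 0.03 m), for 0.1 s.
At the end, for the whole second after the job is handed in: The mug hangs on the hook, clear of the shelf (underside above 30 mm, handle opening above 100 mm), opening centre 5 to 112 mm out along the hook, within 30 mm sideways, its axis within 0.6 rad of the hook's, mouth upward (tilt under 1.5 rad), at rest (0.04 m/s, 0.5 rad/s) (contact force between mug and stand above 0.4 N and height (world z) of mug_loop above 0.1 m and height (world z) of mug above 0.03 m and x of mug_loop in the frame of stand between -0.112 and -0.005 m and y of mug_loop in the frame of stand between -0.03 and 0.03 m and angle between the x axis of mug and the x axis of stand, either way round below 0.6 rad and angle between mug's own z axis and vertical below 1.5 rad and linear speed of mug below 0.04 m/s and angular speed of mug below 0.5 rad/s); the robot touches nothing.
It fails at once if the stand is rammed (over 60 N) (contact force between stand and anything else above 60 N).
It fails at once if a bystander is moved by more than 40 mm (distance of any of jar, tumbler, key, brush, remote, acrylic from where it was at the start of the episode above 0.04 m).
It also fails if it takes over 64 s, if anything falls off the work surface, if the arm or the gripper's body presses on something with over 40 N, if the wrist force passes 120 N, or if a joint passes its speed limit or range.

## Robot

A 6-joint arm with a two-finger parallel gripper is mounted at the origin on the work surface. World frame = base frame: x ahead of the robot, y to its left, z up, the work surface at z = 0. Lengths are in m, angles in rad, forces in N, time in s.
With the tool pointing down it reaches from about 0.425 to 0.95 m from the base axis. Payload 3.5 kg.
Tool frame: the origin (TCP) lies at the very end of the fingers, on their centre line; the grasp point (between the pads) lies 19 mm behind it; x points along the fingers, y is the direction in which the jaws open and shut, and the axes are right-handed (so a half turn about x gives the same grasp; the last joint's range is limited). The gripper opens to 85 mm and grips with 20 to 120 N. Pads are 22 mm wide; open, the fingers measure 114 mm over their backs; the gripper's body (76 mm by 85 mm) begins 54 mm behind the grasp point. The pads swing forward as they close: fully open they stand 13 mm farther back than shut.
Start: joints at [-1.307, 0.286, 1.577, -0, 1.279, -0.15], TCP at [0.271, -0.618, 0.231] pointing down, gripper open.
Joint ranges: [-2.77, 2.77], [-0.9, 2.22], [0.21, 2.48], [-1.53, 4.67], [0.24, 2.81], [-2.84, 2.84]. Speed limits (rad/s): [2.79, 2.79, 3.14, 3.14, 3.14, 3.14].

## Interface

Orientations are given as a 3x3 rotation matrix whose columns are the frame's x, y, z axes.
In Python, from bench import telemetry, viewer, ctrl gives the robot as it stands. The module is installed in compiled form; this text tells all that it offers.
- The arm moves only by the tool arm_command, never from a script. Its argument "plan" is a list of rows, each a list of 3 entries, a list of its own where there are three numbers: the shift along the tool's x, y, z in m, then the turn, a rotation vector about the tool's x, y, z in degrees, then the finger opening in m, from 0 to 0.0854. A call has 1 to 20 rows; each row is the pose to reach, as a shift and turn from the pose commanded when the call began, along the tool's axes at that moment; what a row does not reach only later rows make up. A row lasts 1/10 s, in which the tool goes at most 50 mm and 8.59 degrees, less where a joint would pass 70% of its speed; a pose out of reach is approached as far as the arm can. A call with a gripper value outside its range is refused whole. The fingers move at their own pace and stop on an object; "squeeze" is the grip in N (left out, the last holds). Time passes only in rows, so rows that repeat a pose let the fingers close. It gives the time, the measured TCP pose, the force and the opening at its end, in the units of the state.
- telemetry.read_state(): the state, without advancing time (a new reading comes with each control period).
- viewer.snapshot(name): name is "scene" or "side" or "wrist"; returns the picture (384x512x3 uint8, red, green, blue); there is no depth.
- viewer.camera_params(name): a dict with "intrinsics" (3x3 intrinsics, pixels), "origin" and "attitude" of the camera in the world; the wrist camera has in their place "hand_eye" (4x4, takes a point from camera to tool coordinates, whose origin is the TCP and whose axes are the tool frame's). Camera axes: x right, y up, looking along -z (the intrinsics and any distortion apply to the point x, -y, -z); pixel columns grow to the right and rows downward; lengths in m; the calibration is good to about 2 mm. A picture is of the moment at which its call begins: read the wrist's pose just before it. camera_params takes no time and is no camera call.
- ctrl.hand_in(): hands the job in, once; it reports no verdict.
The state is a dict: "time_s": time; "joint_pos": joint angles; "qd": joint speeds; "joint_torque": joint torques, N m; "ee_pos": TCP position; "orientation": TCP orientation; "ft_force": force on the tool from outside, world axes, zero at the start; "moment": the same for the moment, N m; "width": finger opening in m.
Only numpy, scipy, OpenCV 4.12 (cv2) and the standard library are available. Lean on these libraries where they do the work, as an engineer would, in place of code of your own. Each camera call takes 0.05 s, during which the arm holds its last target. There are 200 camera calls.

## Working session

There is one attempt and no reset: what is moved stays moved. The work goes in short steps, Python scripts to look and compute and a tool call to move; the robot and the scene stay as the last step left them, time stands still between calls to the robot, and variables do not carry over. Pictures are saved under pics/ and viewed, on a budget of 10 in all, crops included, one or two more only if the job needs it, and the job is handed in when it is done.

Besides the shell and the picture viewer there is one more tool, called after ">>>" as name(argument=value, ...), one argument or row to a line, values as JSON. arm_command: Moves the arm, as the interface text tells. Its arguments: {"type":"object","properties":{"plan":{"type":"array","items":{"type":"array"}},"squeeze":{"type":"number"}},"required":["plan"]}

```bash
mkdir -p pics
python3 - <<'E'
from bench import telemetry, viewer
import cv2,numpy as np
s=telemetry.read_state();print({k:np.round(v,3).tolist() for k,v in s.items()})
for n in ("scene","side","wrist"):
    im=viewer.snapshot(n);cv2.imwrite(f"pics/{n}0.png",im[:,:,::-1]);p=viewer.camera_params(n);print(n,{k:np.round(v,4).tolist() if not isinstance(v,str) else v for k,v in p.items()})
a=cv2.imread("pics/scene0.png");cv2.imwrite("pics/sceneL.png",cv2.resize(a,(800,600),interpolation=cv2.INTER_CUBIC))
a=cv2.imread("pics/side0.png");cv2.imwrite("pics/sideL.png",cv2.resize(a,(800,600),interpolation=cv2.INTER_CUBIC))
E
```

```text
{'time_s': 0.0, 'joint_pos': [-1.307, 0.287, 1.578, -0.0, 1.279, -0.15], 'qd': [-0.0, 0.001, -0.001, -0.001, 0.002, 0.001], 'joint_torque': [-0.001, -40.599, -29.263, -0.0, 0.006, 0.0], 'ee_pos': [0.271, -0.617, 0.23], 'orientation': [[-0.001, 0.402, -0.916], [0.002, -0.916, -0.402], [-1.0, -0.002, -0.0]], 'ft_force': [-0.589, -0.216, -0.123], 'moment': [0.025, 0.027, 0.026], 'width': 0.085}
scene {'intrinsics': [[438.4843, 0.0, 254.2375], [0.0, 438.4843, 186.309], [0.0, 0.0, 1.0]], 'origin': [1.376, -0.5517, 0.8237], 'attitude': [[0.5583, -0.5095, 0.6548], [0.8296, 0.341, -0.442], [0.0019, 0.79, 0.6131]]}
side {'intrinsics': [[377.0281, 0.0, 249.4703], [0.0, 377.0281, 193.9138], [0.0, 0.0, 1.0]], 'origin': [0.4686, -0.7139, 0.654], 'attitude': [[0.9869, 0.0859, -0.1368], [-0.1602, 0.627, -0.7623], [0.0203, 0.7742, 0.6326]]}
wrist {'intrinsics': [[311.1586, 0.0, 254.3277], [0.0, 311.1586, 191.905], [0.0, 0.0, 1.0]], 'hand_eye': [[0.0013, 0.2951, -0.9555, -0.1421], [1.0, 0.0, 0.0014, -0.0011], [0.0004, -0.9555, -0.2951, -0.0755], [0.0, 0.0, 0.0, 1.0]]}
```

View pics/sceneL.png

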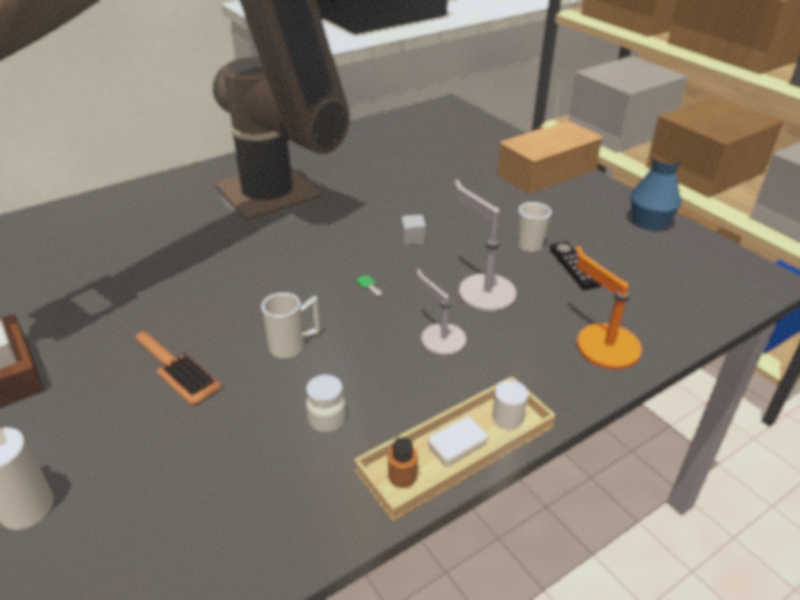

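View pics/sideL.png

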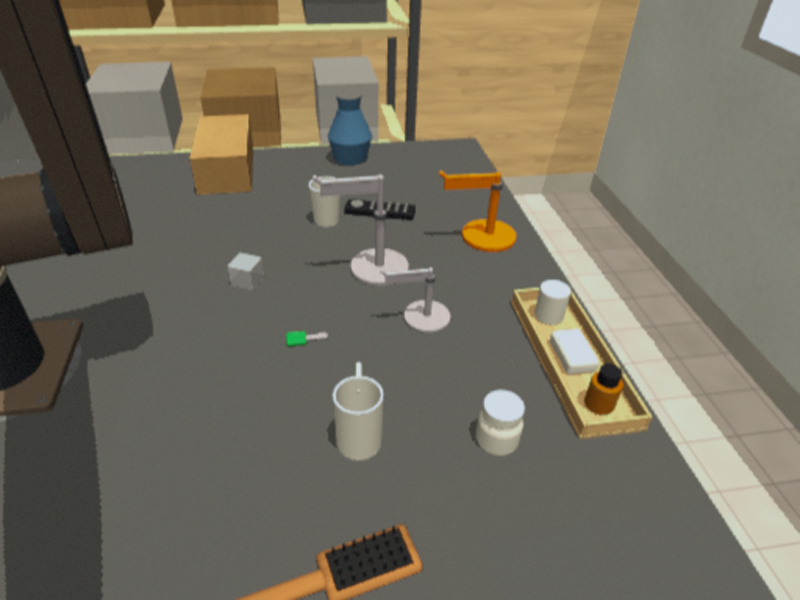

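The scene view shows the robot at the back. The white mug is at (285,325) with its handle pointing right, and the tumbler without a handle is at (533,227). There are three stand-like objects: orange (610,345), small grey (443,338) and large grey (488,290). The larger grey one is the stand meant, at side (379,265). I'll confirm it in enlarged crops.

```bash
cat > h.py <<'E'
import numpy as np
from bench import telemetry, viewer
from scipy.optimize import least_squares
P={n:viewer.camera_params(n) for n in("scene","side","wrist")}
def campose(n,st=None):
    p=P[n]
    if n!="wrist": return np.array(p["attitude"]),np.array(p["origin"])
    H=np.array(p["hand_eye"]);R=np.array(st["orientation"])
    return R@H[:3,:3],np.array(st["ee_pos"])+R@H[:3,3]
def ray(n,uv,st=None):
    R,o=campose(n,st);K=np.array(P[n]["intrinsics"])
    d=np.linalg.inv(K)@[uv[0],uv[1],1];return o,R@[d[0],-d[1],-d[2]]
def atz(n,uv,z,st=None):
    o,d=ray(n,uv,st);return o+d*(z-o[2])/d[2]
def tri(*obs):
    A=np.zeros((3,3));b=np.zeros(3);L=[]
    for x in obs:
        o,d=ray(*x);d=d/np.linalg.norm(d);M=np.eye(3)-np.outer(d,d);A+=M;b+=M@o;L.append((M,o))
    X=np.linalg.solve(A,b);return X,[round(float(np.linalg.norm(M@(X-o)))*1e3,1) for M,o in L]
def proj(n,X,st=None):
    R,o=campose(n,st);c=R.T@(np.array(X)-o);K=np.array(P[n]["intrinsics"]);q=K@[c[0],-c[1],-c[2]];return q[:2]/q[2]
E
python3 - <<'E'
import cv2,numpy as np
a=cv2.imread("pics/scene0.png");b=cv2.imread("pics/side0.png")
def c(i,x,y):
    return cv2.resize(i[y:y+75,x:x+100],(400,300),interpolation=cv2.INTER_CUBIC)
cv2.imwrite("pics/crop1.png",np.vstack([np.hstack([c(a,260,112),c(b,180,107)]),np.hstack([c(a,145,175),c(b,180,228)])]))
E
```

```text
(no output)
```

View pics/crop1.png

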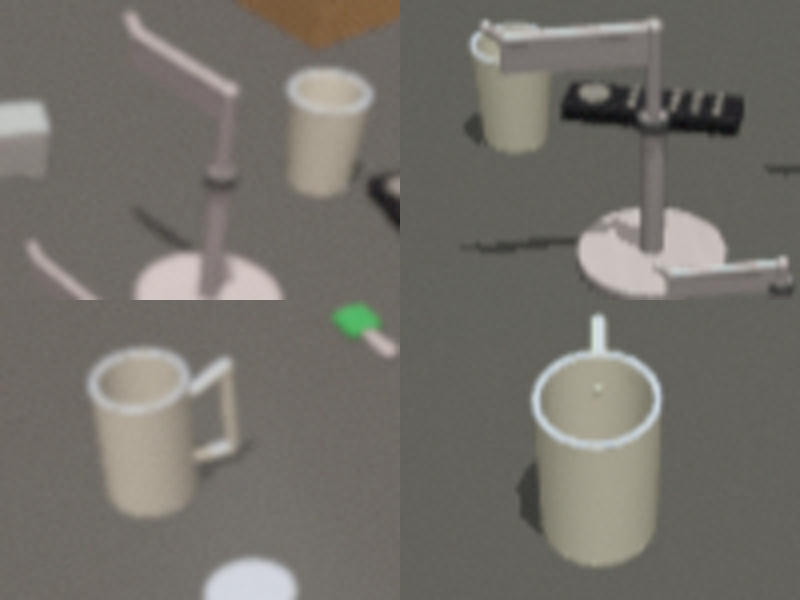

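The large grey stand is confirmed, with its blade and upturned tip pointing away to the left. The mug has its handle facing away from the side camera. Next I'll compute positions.

Run:
```python
from h import *
np.set_printoptions(precision=4,suppress=True)
print("up",tri(("scene",(318,134.5)),("side",(243.75,112.5))))
print("tip",tri(("scene",(292.5,116.25)),("side",(201.25,113))))
print("foot",atz("scene",(312,187),.012),atz("side",(243,170),.012))
print("rim",atz("scene",(179.75,195),.095),atz("side",(229.25,252.75),.095))
print("rim2",tri(("scene",(179.75,195)),("side",(229.25,252.75))))
print("han",tri(("scene",(202.5,190.5)),("side",(229.75,233))))
for k,uv,z in(("jar",(325*.64,382*.64),.07),("key",(368*.64,282*.64),.009),("cube",(413*.64,220*.64),.045),("tum",(534*.64,212*.64),.085),("small",(443*.64,337*.64),.01),("brush",(185*.64,370*.64),.03)): print(k,atz("scene",uv,z))
```

```text
up (array([0.6075, 0.1792, 0.1929]), [0.9, 0.9])
tip (array([0.4965, 0.1759, 0.2001]), [0.9, 0.9])
foot [0.6088 0.1763 0.012 ] [0.6063 0.1712 0.012 ]
rim [ 0.5194 -0.2108  0.095 ] [ 0.5208 -0.2152  0.095 ]
rim2 (array([ 0.5205, -0.2124,  0.0944]), [1.8, 1.8])
han (array([ 0.5287, -0.1497,  0.0866]), [2.5, 2.5])
jar [ 0.6979 -0.2271  0.07  ]
key [0.4495 0.0041 0.009 ]
cube [0.3572 0.1763 0.045 ]
tum [0.5231 0.3648 0.085 ]
small [0.6632 0.0282 0.01  ]
brush [ 0.5098 -0.3876  0.03  ]
```

The stand is at about (0.607, 0.175) with yaw near 1.5°, and the blade top is near z 0.191. The mug is at (0.520, -0.213), with the handle at about -7° from +y. These fit the given sizes: the hook reaches 111 mm and the handle about 63 mm. I'll move above the mug with the jaws along its x axis.

>>> arm_command(
  plan=[
    [[0,-0.04,-0.06],[-10,0,0],0.085],
    [[0,-0.08,-0.12],[-20,0,0],0.085],
    [[0,-0.12,-0.18],[-28,0,0],0.085],
    [[0,-0.16,-0.235],[-36,0,0],0.085],
    [[0,-0.2,-0.29],[-44,0,0],0.085],
    [[0,-0.23,-0.33],[-52,0,0],0.085],
    [[0,-0.27,-0.39],[-59,0,0],0.085],
    [[0,-0.27,-0.39],[-59,0,0],0.085],
    [[0,-0.27,-0.39],[-59,0,0],0.085],
    [[0,-0.27,-0.39],[-59,0,0],0.085],
    [[0,-0.27,-0.39],[-59,0,0],0.085],
    [[0,-0.27,-0.39],[-59,0,0],0.085],
    [[0,-0.27,-0.39],[-59,0,0],0.085],
    [[0,-0.27,-0.39],[-59,0,0],0.085],
    [[0,-0.27,-0.39],[-59,0,0],0.085],
  ],
)

```text
time_s: 1.65
ee_pos: [0.5195, -0.2151, 0.2313]
orientation: [[-0.0, 0.992, -0.129], [-0.0, -0.129, -0.992], [-1.0, -0.0, 0.0]]
ft_force: [0.6, 0.4, 0.0]
width: 0.085
```

Run:
```python
from h import *
import cv2,json
s=telemetry.read_state();im=viewer.snapshot("wrist")
json.dump({k:np.asarray(v).tolist() for k,v in s.items()},open("w1.json","w"))
print(np.round(s["ee_pos"],4),np.round(s["orientation"],3).tolist(),np.round(s["ft_force"],2))
print(proj("wrist",(.52,-.213,.095),s),proj("wrist",(.5287,-.1497,.09),s))
cv2.imwrite("pics/w1.png",cv2.resize(im[:,:,::-1],(800,600),interpolation=cv2.INTER_CUBIC))
```

```text
[ 0.5195 -0.2151  0.2313] [[-0.0, 0.992, -0.129], [-0.0, -0.129, -0.992], [-1.0, -0.0, 0.0]] [0.62 0.39 0.01]
[255.37285376 180.16202028] [255.93996688 108.51788083]
```

View pics/w1.png

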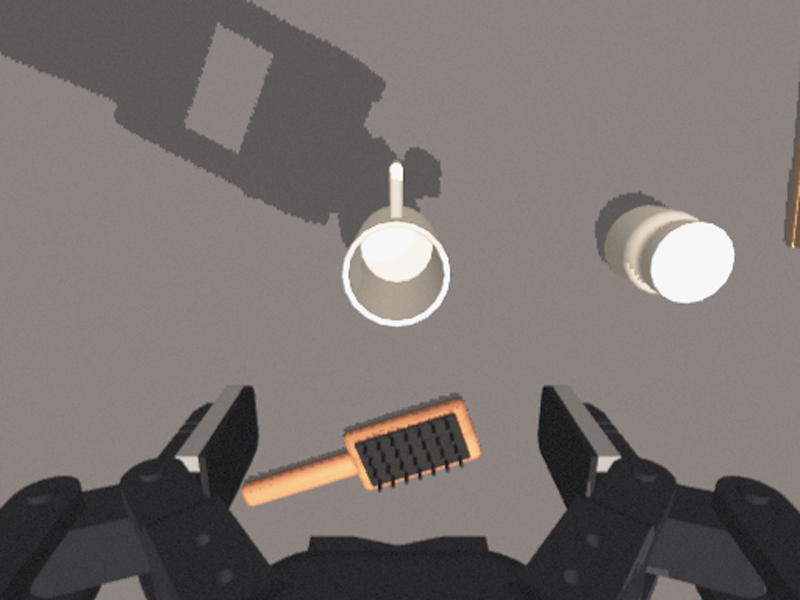

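The wrist view shows the mug's rim centred at (396,273) and the handle tip at (396,165). The handle is square to the jaws.

Run:
```python
from h import *
import json
s=json.load(open("w1.json"))
a=atz("wrist",(253.4,174.7),.095,s);b=atz("wrist",(253.4,107.5),.09,s)
print(a,b,np.linalg.norm(b-a))
R=np.array(s["orientation"])
print("tool shift",R.T@(np.array([*a[:2],.041])-s["ee_pos"]), "handle yaw in tool",R.T@(b-a))
```

```text
[ 0.51886641 -0.20760939  0.095     ] [ 0.52659565 -0.14855312  0.09      ] 0.05976942796714173
tool shift [ 0.19026214 -0.00151595 -0.00732245] handle yaw in tool [ 4.99815819e-03  5.90772566e-05 -5.95600491e-02]
```

>>> arm_command(
  plan=[
    [[0.0,-0.001,-0.006],[0,0,0],0.085],
    [[0.03,-0.001,-0.006],[0,0,0],0.085],
    [[0.06,-0.001,-0.006],[0,0,0],0.085],
    [[0.09,-0.001,-0.006],[0,0,0],0.085],
    [[0.11,-0.001,-0.006],[0,0,0],0.085],
    [[0.13,-0.001,-0.006],[0,0,0],0.085],
    [[0.15,-0.001,-0.006],[0,0,0],0.085],
    [[0.165,-0.001,-0.006],[0,0,0],0.085],
    [[0.18,-0.001,-0.006],[0,0,0],0.085],
    [[0.19,-0.001,-0.006],[0,0,0],0.085],
    [[0.19,-0.001,-0.006],[0,0,0],0.085],
    [[0.19,-0.001,-0.006],[0,0,0],0.085],
    [[0.19,-0.001,-0.006],[0,0,0],0.05],
    [[0.19,-0.001,-0.006],[0,0,0],0.05],
    [[0.19,-0.001,-0.006],[0,0,0],0.05],
    [[0.19,-0.001,-0.006],[0,0,0],0.05],
    [[0.19,-0.001,-0.006],[0,0,0],0.05],
    [[0.19,-0.001,-0.006],[0,0,0],0.05],
    [[0.19,-0.001,-0.006],[0,0,0],0.05],
    [[0.19,-0.001,-0.006],[0,0,0],0.05],
  ],
  squeeze=30,
)

```text
time_s: 3.7
ee_pos: [0.5203, -0.2083, 0.0425]
orientation: [[0.001, 0.992, -0.127], [-0.001, -0.127, -0.992], [-1.0, 0.001, 0.001]]
ft_force: [-1.4, 0.9, 6.2]
width: 0.0613
```

Gripped. I'll lift the mug and carry it to a point in front of the hook.

>>> arm_command(
  plan=[
    [[-0.01,0,0],[0,0,0],0.05],
    [[-0.03,0,0],[0,0,0],0.05],
    [[-0.06,0,0],[0,0,0],0.05],
    [[-0.09,0,0],[0,0,0],0.05],
    [[-0.12,0,0],[0,0,0],0.05],
    [[-0.138,0,0],[0,0,0],0.05],
    [[-0.138,-0.01,-0.02],[0,0,0],0.05],
    [[-0.138,-0.02,-0.05],[-2,0,0],0.05],
    [[-0.138,-0.04,-0.08],[-4,0,0],0.05],
    [[-0.138,-0.055,-0.12],[-6,0,0],0.05],
    [[-0.138,-0.07,-0.16],[-8,0,0],0.05],
    [[-0.138,-0.08,-0.2],[-9,0,0],0.05],
    [[-0.138,-0.09,-0.23],[-9,0,0],0.05],
    [[-0.138,-0.1,-0.26],[-9,0,0],0.05],
    [[-0.138,-0.107,-0.29],[-9,0,0],0.05],
    [[-0.138,-0.112,-0.31],[-9,0,0],0.05],
    [[-0.138,-0.113,-0.32],[-9,0,0],0.05],
    [[-0.138,-0.113,-0.328],[-9,0,0],0.05],
    [[-0.138,-0.113,-0.328],[-9,0,0],0.05],
    [[-0.138,-0.113,-0.328],[-9,0,0],0.05],
  ],
)

```text
time_s: 5.7
ee_pos: [0.4495, 0.1312, 0.1793]
orientation: [[-0.0, 1.0, 0.029], [-0.0, 0.029, -1.0], [-1.0, -0.0, 0.0]]
ft_force: [0.2, -1.5, -1.3]
width: 0.0616
```

Run:
```python
from h import *
import cv2,json
s=telemetry.read_state();print(np.round(s["ee_pos"],4),np.round(s["orientation"],3).tolist(),np.round(s["ft_force"],2),s["width"])
json.dump({k:np.asarray(v).tolist() for k,v in s.items()},open("w2.json","w"))
I={n:viewer.snapshot(n)[:,:,::-1] for n in("wrist","side","scene")}
for n in I: cv2.imwrite(f"pics/{n}2.png",I[n])
r=lambda i,x,y:cv2.resize(i[y:y+75,x:x+100],(400,300),interpolation=cv2.INTER_CUBIC)
w=cv2.resize(I["wrist"],(400,300),interpolation=cv2.INTER_AREA)
cv2.imwrite("pics/m2.png",np.vstack([np.hstack([w,r(I["side"],150,100)]),np.hstack([r(I["scene"],240,100),cv2.resize(I["wrist"][60:210,160:360],(400,300))])]))
print(proj("side",(.494,.176,.2)),proj("scene",(.494,.176,.2)))
```

```text
[0.4495 0.1312 0.1793] [[-0.0, 1.0, 0.029], [-0.0, 0.029, -1.0], [-1.0, -0.0, 0.0]] [ 0.25 -1.53 -1.31] 0.0615522220597711
[200.17755969 112.7198275 ] [291.92042594 116.22522648]
```

View pics/m2.png

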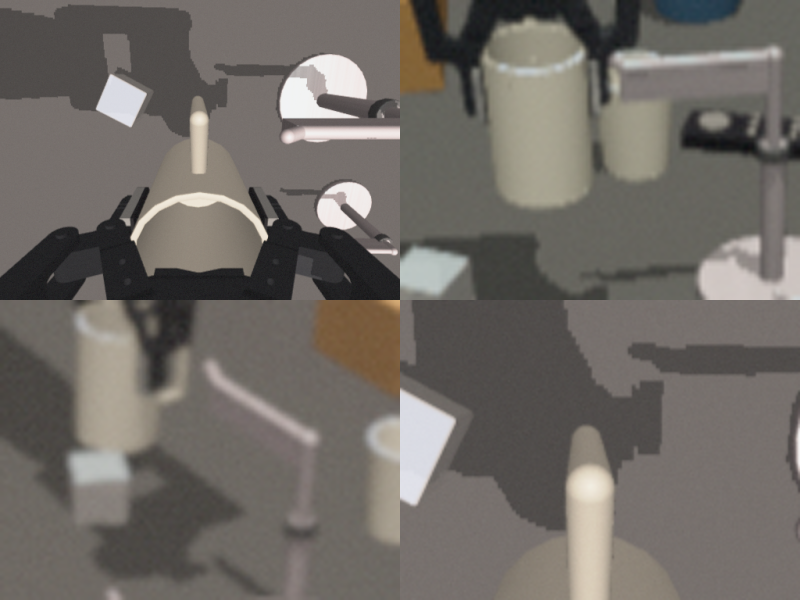

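The wrist view (top left) shows the handle from (200,112) to (200,172), and the hook tip at (290,134) with its blade running right to (398,131). The hook lies abreast of the opening. I'll put numbers on it.

Run:
```python
from h import *
import json,cv2
s=json.load(open("w2.json"))
k=1.28
print("tip",atz("wrist",(290*k,134*k),.199,s),"far",atz("wrist",(396*k,131.5*k),.191,s))
mz=s["ee_pos"][2]-.0425
print("mz",mz,"handle top outer",atz("wrist",(200*k,113*k),mz+.088,s))
m=np.array([.4495,.1312])
R=np.array([[1,-.029],[.029,1]])
for n,q in(("loopmid",(0,.044)),): print(n,m+R@q)
im=cv2.imread("pics/wrist2.png")[110:230,240:512]
cv2.imwrite("pics/w2c.png",cv2.resize(im,None,fx=2.9,fy=2.9,interpolation=cv2.INTER_CUBIC))
# proj of opening edges at hook height mz ~.195
for y in(.032,.036,.052,.056,.064): print(y,proj("wrist",(*(m+R@(0,y)),mz+.073),s))
```

```text
tip [0.49484073 0.17997991 0.199     ] far [0.55580921 0.1812612  0.191     ]
mz 0.13675463798773893 handle top outer [0.44785504 0.19328873 0.22475464]
loopmid [0.448224 0.1752  ]
0.032 [255.30818152 217.06985596]
0.036 [255.31732737 207.28327334]
0.052 [255.3558018  166.11343702]
0.056 [255.36592279 155.2833947 ]
0.064 [255.38681267 132.93003187]
```

View pics/w2c.png

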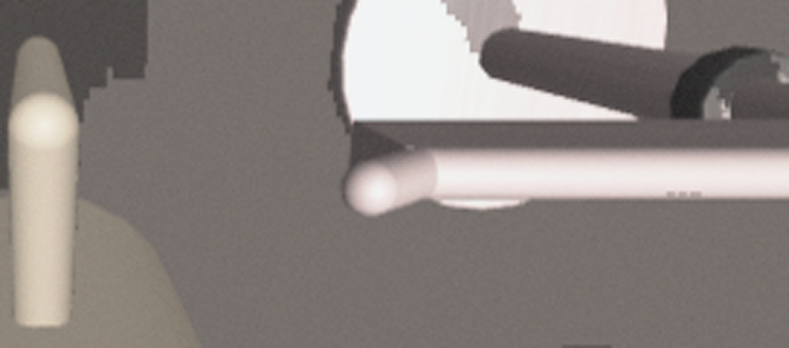

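Run:
```python
from h import *
import json
s=json.load(open("w2.json"));mz=.1367
print("tip",atz("wrist",(369,174.8),.199,s),"b1",atz("wrist",(391.7,169.3),.191,s),"b2",atz("wrist",(509,170.3),.191,s))
print("elbow r60",atz("wrist",(254.8,150.7),mz+.088,s),"wall r32",atz("wrist",(254.8,222),mz+.074,s))
```

```text
tip [0.49414114 0.1785983  0.199     ] b1 [0.50661248 0.17939851 0.191     ] b2 [0.55694962 0.18042582 0.191     ]
elbow r60 [0.44753865 0.19137891 0.2247    ] wall r32 [0.44842444 0.16154295 0.2107    ]
```

The hook's centreline is at y≈0.179 and the opening's middle at y≈0.175, so I'll shift 4 mm and then thread slowly.

>>> arm_command(
  plan=[
    [[0,0,-0.004],[0,0,0],0.05],
    [[0,0.01,-0.004],[0,0,0],0.05],
    [[0,0.02,-0.004],[0,0,0],0.05],
    [[0,0.027,-0.004],[0,0,0],0.05],
    [[0,0.033,-0.004],[0,0,0],0.05],
    [[0,0.038,-0.004],[0,0,0],0.05],
    [[0,0.043,-0.004],[0,0,0],0.05],
    [[0,0.048,-0.004],[0,0,0],0.05],
    [[0,0.053,-0.004],[0,0,0],0.05],
    [[0,0.058,-0.004],[0,0,0],0.05],
    [[0,0.058,-0.004],[0,0,0],0.05],
  ],
)

```text
time_s: 6.95
ee_pos: [0.5077, 0.1375, 0.1794]
orientation: [[0.0, 1.0, 0.03], [0.0, 0.03, -1.0], [-1.0, 0.0, -0.0]]
ft_force: [-0.0, 0.5, -1.6]
width: 0.0616
```

Run:
```python
from h import *
import cv2,json
s=telemetry.read_state();print(np.round(s["ee_pos"],4),np.round(s["ft_force"],2),s["width"])
json.dump({k:np.asarray(v).tolist() for k,v in s.items()},open("w3.json","w"))
I={n:viewer.snapshot(n)[:,:,::-1] for n in("wrist","scene")}
for n in I: cv2.imwrite(f"pics/{n}3.png",I[n])
w=cv2.resize(I["wrist"][110:260,200:400],(400,300),interpolation=cv2.INTER_CUBIC)
c=cv2.resize(I["scene"][90:165,240:340],(400,300),interpolation=cv2.INTER_CUBIC)
cv2.imwrite("pics/m3.png",np.hstack([w,c]))
```

```text
[0.5077 0.1375 0.1794] [-0.02  0.45 -1.61] 0.06160907197126571
```

View pics/m3.png

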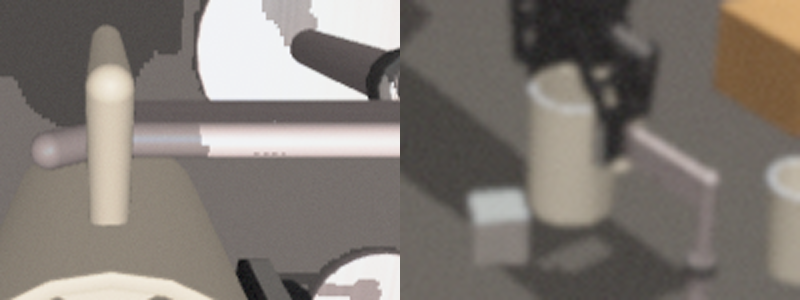

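The hook now passes under the handle's roof and the tip shows on the near side at (45,150), with no contact force. I'll advance 35 mm more and then lower gently.

>>> arm_command(
  plan=[
    [[0,0.008,0],[0,0,0],0.05],
    [[0,0.015,0],[0,0,0],0.05],
    [[0,0.022,0],[0,0,0],0.05],
    [[0,0.029,0],[0,0,0],0.05],
    [[0,0.035,0],[0,0,0],0.05],
    [[0,0.035,0],[0,0,0],0.05],
    [[0.003,0.035,0],[0,0,0],0.05],
    [[0.006,0.035,0],[0,0,0],0.05],
    [[0.008,0.035,0],[0,0,0],0.05],
    [[0.01,0.035,0],[0,0,0],0.05],
    [[0.012,0.035,0],[0,0,0],0.05],
    [[0.012,0.035,0],[0,0,0],0.05],
    [[0.012,0.035,0],[0,0,0],0.05],
  ],
)

```text
time_s: 8.35
ee_pos: [0.5421, 0.1386, 0.1673]
orientation: [[0.0, 1.0, 0.03], [-0.0, 0.03, -1.0], [-1.0, 0.0, 0.0]]
ft_force: [-0.1, 0.7, -1.3]
width: 0.0619
```

>>> arm_command(
  plan=[
    [[0.001,0,0],[0,0,0],0.05],
    [[0.002,0,0],[0,0,0],0.05],
    [[0.003,0,0],[0,0,0],0.05],
    [[0.003,0,0],[0,0,0],0.05],
    [[0.003,0,0],[0,0,0],0.05],
  ],
)

```text
time_s: 8.85
ee_pos: [0.5421, 0.1386, 0.1644]
orientation: [[0.0, 1.0, 0.03], [0.0, 0.03, -1.0], [-1.0, 0.0, -0.0]]
ft_force: [0.7, -0.0, -1.1]
width: 0.0617
```

>>> arm_command(
  plan=[
    [[0.001,0,0],[0,0,0],0.05],
    [[0.002,0,0],[0,0,0],0.05],
    [[0.002,0,0],[0,0,0],0.05],
    [[0.002,0,0],[0,0,0],0.05],
  ],
)

```text
time_s: 9.25
ee_pos: [0.5424, 0.1387, 0.1636]
orientation: [[0.001, 1.0, 0.03], [0.0, 0.03, -1.0], [-1.0, 0.001, -0.0]]
ft_force: [-2.6, -1.1, 5.8]
width: 0.0618
```

>>> arm_command(
  plan=[
    [[0.001,0,0],[0,0,0],0.05],
    [[0.001,0,0],[0,0,0],0.05],
    [[0.001,0,0],[0,0,0],0.05],
  ],
)

```text
time_s: 9.55
ee_pos: [0.5425, 0.1387, 0.163]
orientation: [[0.001, 1.0, 0.03], [0.0, 0.03, -1.0], [-1.0, 0.001, -0.0]]
ft_force: [-3.6, 0.0, 7.3]
width: 0.0618
```

>>> arm_command(
  plan=[
    [[0.001,0,0],[0,0,0],0.05],
    [[0.001,0,0],[0,0,0],0.05],
    [[0.001,0,0],[0,0,0],0.05],
  ],
)

```text
time_s: 9.85
ee_pos: [0.5426, 0.1386, 0.162]
orientation: [[0.001, 1.0, 0.03], [0.0, 0.03, -1.0], [-1.0, 0.001, -0.0]]
ft_force: [-3.7, -0.4, 7.6]
width: 0.0618
```

Bearing force is about 9 N at the expected height. I'll look before releasing.

Run:
```python
from h import *
import cv2
I={n:viewer.snapshot(n)[:,:,::-1] for n in("wrist","side")}
s=telemetry.read_state();print(np.round(s["ee_pos"],4),np.round(s["ft_force"],2),np.round(s["moment"],2))
w=cv2.resize(I["wrist"][110:260,150:350],(400,300),interpolation=cv2.INTER_CUBIC)
c=cv2.resize(I["side"][85:160,170:270],(400,300),interpolation=cv2.INTER_CUBIC)
cv2.imwrite("pics/m4.png",np.hstack([w,c]))
```

```text
[0.5426 0.1386 0.162 ] [-2.68 -0.33  6.57] [0.18 0.47 0.13]
```

View pics/m4.png

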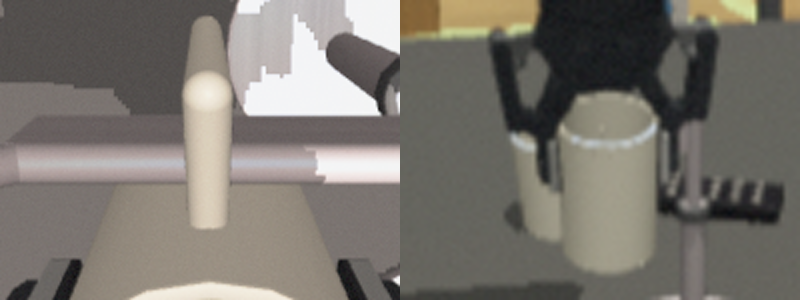

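The handle rests on the blade. I'll release gradually, wait, and retreat straight up.

>>> arm_command(
  plan=[
    [[0,0,0],[0,0,0],0.063],
    [[0,0,0],[0,0,0],0.065],
    [[0,0,0],[0,0,0],0.067],
    [[0,0,0],[0,0,0],0.069],
    [[0,0,0],[0,0,0],0.072],
    [[0,0,0],[0,0,0],0.076],
    [[0,0,0],[0,0,0],0.08],
    [[0,0,0],[0,0,0],0.085],
    [[0,0,0],[0,0,0],0.085],
    [[0,0,0],[0,0,0],0.085],
    [[0,0,0],[0,0,0],0.085],
    [[0,0,0],[0,0,0],0.085],
    [[0,0,0],[0,0,0],0.085],
    [[0,0,0],[0,0,0],0.085],
  ],
)

```text
time_s: 11.35
ee_pos: [0.5421, 0.1386, 0.1603]
orientation: [[-0.0, 1.0, 0.03], [0.0, 0.03, -1.0], [-1.0, -0.0, -0.0]]
ft_force: [-0.7, -0.4, 0.4]
width: 0.0854
```

Run:
```python
from h import *
import cv2
I={n:viewer.snapshot(n)[:,:,::-1] for n in("wrist","side")}
s=telemetry.read_state();print(np.round(s["ee_pos"],4),np.round(s["ft_force"],2),s["width"])
w=cv2.resize(I["wrist"],(400,300),interpolation=cv2.INTER_AREA)
c=cv2.resize(I["side"][85:160,170:270],(400,300),interpolation=cv2.INTER_CUBIC)
cv2.imwrite("pics/m5.png",np.hstack([w,c]))
```

```text
[0.5421 0.1386 0.1604] [-0.41 -0.9  -0.66] 0.0848535844707225
```

View pics/m5.png

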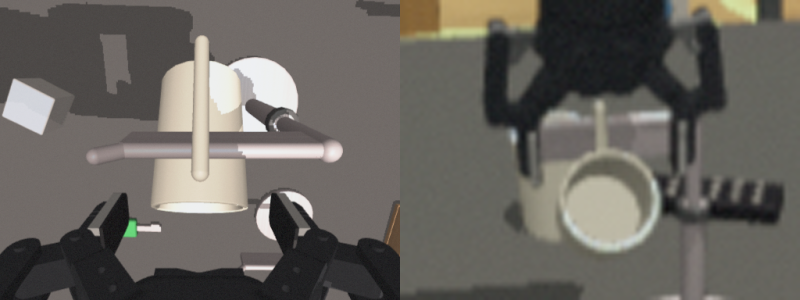

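The mug hangs slanted, mouth toward -y, with its handle mid-hook and the fingers clear. I'll retreat straight up.

>>> arm_command(
  plan=[
    [[-0.01,0,0],[0,0,0],0.085],
    [[-0.025,0,0],[0,0,0],0.085],
    [[-0.045,0,0],[0,0,0],0.085],
    [[-0.07,0,0],[0,0,0],0.085],
    [[-0.1,0,0],[0,0,0],0.085],
    [[-0.13,0,0],[0,0,0],0.085],
    [[-0.16,0,0],[0,0,0],0.085],
    [[-0.17,0,0],[0,0,0],0.085],
    [[-0.17,0,0],[0,0,0],0.085],
    [[-0.17,0,0],[0,0,0],0.085],
    [[-0.17,0,0],[0,0,0],0.085],
    [[-0.17,0,0],[0,0,0],0.085],
    [[-0.17,0,0],[0,0,0],0.085],
    [[-0.17,0,0],[0,0,0],0.085],
    [[-0.17,0,0],[0,0,0],0.085],
    [[-0.17,0,0],[0,0,0],0.085],
    [[-0.17,0,0],[0,0,0],0.085],
    [[-0.17,0,0],[0,0,0],0.085],
  ],
)

```text
time_s: 13.25
ee_pos: [0.5421, 0.1386, 0.3304]
orientation: [[0.0, 1.0, 0.03], [0.0, 0.03, -1.0], [-1.0, 0.0, -0.0]]
ft_force: [-0.0, -1.2, -0.5]
width: 0.0851
```

Run:
```python
from h import *
import cv2,time
f=lambda n:viewer.snapshot(n)[:,:,::-1].copy()
a={n:f(n) for n in("side","scene")}
for i in range(10): b=f("side")
d=cv2.absdiff(cv2.GaussianBlur(a["side"],(5,5),0),cv2.GaussianBlur(b,(5,5),0))[90:200,170:280]
print("max diff 0.5s",d.max(),d.mean(),np.round(telemetry.read_state()["ft_force"],2))
r=lambda i,x,y:cv2.resize(i[y:y+75,x:x+100],(400,300),interpolation=cv2.INTER_CUBIC)
cv2.imwrite("pics/m6.png",np.vstack([np.hstack([r(b,170,100),r(a["scene"],240,100)]),np.hstack([cv2.resize(b,(400,300)),cv2.resize(a["scene"],(400,300))])]))
```

```text
max diff 0.5s 3 0.34137741046831954 [ 0.14 -0.19  0.43]
```

View pics/m6.png

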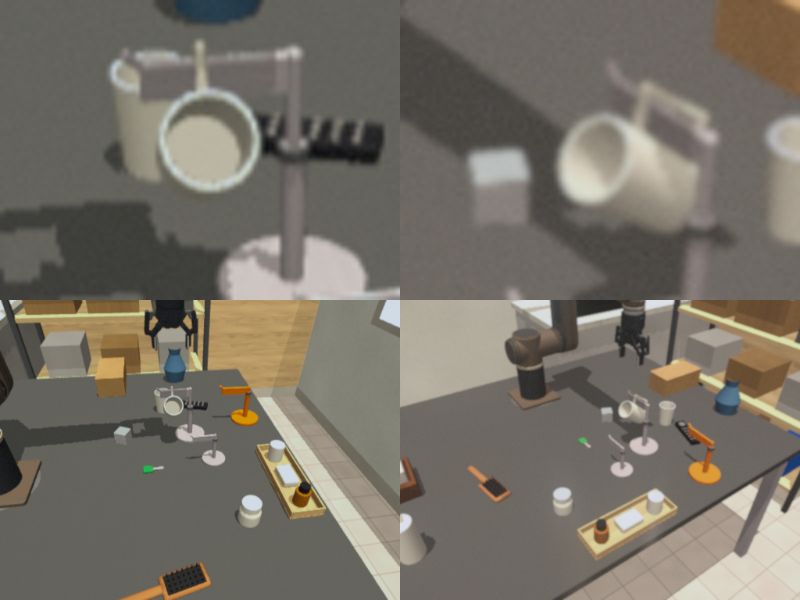

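The mug hangs still on the hook, mouth upward at a slant. The bystanders have not moved and the gripper is well clear. Handing in.

```bash
python3 -c "
from bench import ctrl;print(ctrl.hand_in())"
```

```text
the job is handed in; nothing more can be done
None
```

The white mug now hangs by its handle on the larger grey stand's hook, and the job is handed in. No verdict was reported.

- **Grasp and threading:** I gripped the mug from above at 30 N and lifted it. After a 4 mm sideways correction from the wrist camera, I threaded the handle over the upturned tip without contact.
- **Bearing and release:** I lowered the mug in 1 mm steps until it bore on the blade. That was about 9 N, more than needed but far below the 60 N limit. I then opened the fingers slowly and backed straight up.
- **Last checks:** The handle sits about mid-hook. The mug hung still, with no change between side pictures about 0.5 s apart. The wrist force was within noise, the gripper was well clear, and the bystanders looked unmoved.
- **Disagreements:** The hook's centreline came out at y ≈ 0.176 m from the fixed cameras and 0.179 m from the wrist camera. I used the wrist value. Contact came about 3 mm higher than the pictures suggested.
- **Not measured:** I only judged the final slant by eye. It is steep, roughly 1 to 1.2 rad against the 1.5 rad limit.

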